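# Refit the router's backup battery and snap its covers shut

### The arm

A 7-joint arm with a two-finger parallel gripper is mounted at the origin on the work surface. World frame = base frame: x ahead of the robot, y to its left, z up, the work surface at z = 0. Lengths are in m, angles in rad, forces in N, time in s.
With the tool pointing down it reaches from about 0.4 to 0.85 m from the base axis. Payload 6.9 kg.
Tool frame: the origin (TCP) lies midway between the tips of the shut fingers; the grasp point (between the pads) lies behind it (ctrl.pinch_z is the z of the grasp point in the tool frame, in m); z points along the fingers, y is the direction in which the jaws open and shut (so a half turn about z gives the same grasp; the last joint's range is limited). The gripper opens to 85 mm and grips with 20 to 120 N. Pads are 22 mm wide; open, the fingers measure 114 mm over their backs; the gripper's body (76 mm by 85 mm) begins 54 mm behind the grasp point. The pads swing forward as they close: fully open they stand 13 mm farther back than shut.
Start: joints at [1.437, 0.507, -0.238, 1.5, 0.126, 1.149, -0.155], TCP at [0.148, -0.607, 0.231] pointing down, gripper open.
Joint ranges: [-3.08, 3.08], [-0.24, 2.05], [-1.43, 1.35], [0, 2.5], [-1.52, 4.66], [0.17, 1.96], [-2.89, 2.89]. Speed limits (rad/s): [2.39, 2.39, 3.14, 3.14, 3.14, 3.14, 3.14].

### API

Orientations are given as a unit quaternion [w, x, y, z].
In Python, from station import ctrl, get_state, vision, ticket, models gives the robot as it stands. Calls block until the motion is done:
- ctrl.movep(position, orientation): joint-space move of the TCP to a pose.
- ctrl.movel(position, frame=None, max_speed=0.15): straight line of the TCP; frame=None keeps the orientation; max_speed is the mean speed in m/s.
- ctrl.set_joints(angles): joint-space move.
- ctrl.ungrasp() and ctrl.close_gripper(force=None): open the fingers fully, or close them until they stop; force is the grip in N (None keeps the last).
- ctrl.pause(seconds).
- ctrl.ik(position, orientation): joint angles nearest the present ones, or None.
- get_state(): the state.
- vision.grab_frame(name): name is "side" or "top" or "wrist"; returns (picture, depth): 420x560x3 uint8, blue, green, red; 420x560 float32, m along the optical axis (not along the pixel's ray), 0 where there is no reading.
- vision.camera_info(name): a dict with "mtx" (3x3 intrinsics, pixels), "dist_coeffs" ([k1, k2, p1, p2, k3] as OpenCV has them; the pictures are not rectified), "R" (3x3) and "t" (3): a world point X has camera coordinates R X + t; the wrist camera has in their place "hand_eye" (4x4, takes a point from camera to tool coordinates, whose origin is the TCP and whose axes are the flange's). Camera axes: x right, y down, z forward; pixel columns grow to the right and rows downward; lengths in m; the calibration is good to about 2 mm. A picture is of the moment at which its call begins: read the wrist's pose just before it. camera_info takes no time and is no camera call.
A pose or a line that the arm cannot do raises ctrl.Unreachable and nothing moves.
- ticket.close_job(): hands the job in, once; it reports no verdict.
Trained networks look in the newest picture that a camera, given by its name, has taken for a name from the list of things; names that differ only in an ending like _2 or _b are one class to them, and where a whole thing is asked for, a point or a joint stands for the part that bears it (a point fixed in the world has none). Each returns a list of dicts, best first, with "p" (0 to 1); they miss things now and then, are a little off and sometimes report something else, mostly with a low value. They report only what shows in the picture. A call takes as long as a camera call. They do not tell look-alikes from the thing itself.
- models.recognise(camera, target): "point" ([column, row] in pixels, amid what is visible of it).
- models.masks_of(camera, target): "mask" (420x560 bool, what is visible of it) and "point" ([column, row] in pixels, amid what is visible of it).
The state is a dict: "time": time; "qpos": joint angles; "qd": joint speeds; "tau": joint torques, N m; "tcp_pos": TCP position; "eef_rot": TCP orientation; "contact_force": force on the tool from outside, world axes, zero at the start; "wrist_torque": the same for the moment, N m; "width": finger opening in m.
Only numpy, scipy, OpenCV 4.12 (cv2) and the standard library are available. Lean on these libraries where they do the work, as an engineer would, in place of code of your own. Each camera call takes 0.05 s, during which the arm holds its last target.

### The job

The router's backup power unit needs its battery: lift the battery pack out of the charging cradle (only its two ends are free there), set it down flat on the mouse pad and let go of it, then take it again the other way, by its long sides, where the unit's battery bay has room for fingers, and lay it same side up, fully down in the bay. Then press both hinged cover leaves of the unit down until each one clicks and stays shut. Leave the other things on the desk where they are.

Things in the scene. Friction and masses are not known exactly. Their poses are not given: they have to be found in the camera images.
- pack: The battery pack: black block with a thin metal label on top, 64 (own x) x 44 (own y) x 22 mm (z), about 0.16 kg; origin at the centre of its underside. Either way round in the bay is right. It starts in the charging cradle.
- cradle: Charging cradle, fixed, grey: foot 90 (own x) x 75 x 5 mm, raised floor 13 mm above the desk between two side walls, 38 mm high, 7 thick, inner faces 48 apart. The pack lies between them, length along own x, top 35 mm above the desk. Walls and floor are 56 long: they cover its long sides; its ends stick out 4 mm and are free down to the foot. Origin under its centre at desk height.
- mouse_pad: The mouse pad, fixed: grey mat 230 (own x) x 200 (own y) x 3 mm; origin at the centre of its underside, at desk height. The mouse lies on its far half (own x over about +35 mm); its near half is clear.
- unit: Backup power unit, fixed: open white box 128 (own x) x 112 (own y) x 36 mm high, a cover leaf hinged on its left (+y) and right (-y) edges. Origin under its centre at desk height. Inside, ribs and end blocks 30 mm high bound the battery bay, 52 (x) x 72 mm (y). The middle 42 mm of the bay's long sides is open for fingers, out to 60 mm from the centre, down to the inner floor at 8 mm.
- bay (a point): Centre of the battery bay's floor, 8 mm above the desk, axes as the unit's: the seated pack's origin lies here, with the pack's length along y and its top 30 mm above the desk.
- cover_left (a joint): Angle of the left (+y) leaf, rad: 0 shut, 1.57 upright, up to 2.35 leaning back. Hinge parallel to the unit's x at own y +50 mm, 38 mm above the desk; leaf 116 wide, 4 thick, reaching 49 mm from the hinge; top 40 mm above the desk when shut. It stays wide open; near shut it springs up unless caught. The catch resists from about 0.35 rad, yields to about 5 N near the free edge, then holds it at 0-0.03.
- cover_right (a joint): The same for the right (-y) leaf, hinged at the unit's own y -50 mm; the mirror image.
- cover_left_edge (a point): Place to press on the left leaf: on its upper (outer) face, mid-width, 40 mm from the hinge. When the leaf is shut it lies 40 mm above the desk, at own y +10 mm of the unit. It moves with the leaf.
- cover_right_edge (a point): The same on the right leaf (own y -10 mm when shut).
- mouse: black computer mouse, 104 x 56 x 28 mm, on the far half of the mouse pad; origin under its centre, its length along its own y
- marker: marker pen, 130 mm long along its own y, 12 mm thick, lying near the robot's side of the pad; origin under its centre
- drive: dark metal portable drive, 75 x 110 x 14 mm, lying flat beyond the mouse pad; origin under its centre
- mug: white mug, 76 mm across, 85 mm tall, near the back; origin under its centre
- bottle: clear drink bottle, 60 mm across, 170 mm tall, near the back on the left; origin under its centre
- notes: block of blank paper notes, 76 x 76 x 25 mm, near the back on the right; origin under its centre
Mind the look-alikes: they are no part of the job. Leave any turquoise or yellow look-alike of the pack alone.

How it is judged:
By the outcome, as a careful person would: the job done as asked, in the order asked, and still so for the second after the job is handed in, with the robot touching nothing.
It also fails if it takes over 72 s, if anything falls off the work surface, if the arm or the gripper's body presses on something with over 40 N, if the wrist force passes 120 N, or if a joint passes its speed limit or range.

## Working session

There is one attempt and no reset: what is moved stays moved. The work goes in short steps, each a Python script; the robot and the scene stay as the last script left them, time stands still between calls to the robot, and variables do not carry over. Pictures are saved under pics/ and viewed, and the job is handed in when it is done.

```bash
ls; mkdir -p pics
python3 - <<'E'
from station import ctrl,get_state,vision,models
import cv2
s=get_state(); print(s['time'],s['tcp_pos'],s['eef_rot'],s['width'],ctrl.pinch_z)
for c in ['top','side']:
    im,d=vision.grab_frame(c); cv2.imwrite(f'pics/{c}0.png',im)
    i=vision.camera_info(c); print(c,i)
print(vision.camera_info('wrist'))
E
```

```text
pics
0.0 [ 0.14825053 -0.60663999  0.23041714] [-8.92875491e-04  9.92820410e-01  1.19611134e-01 -1.14586613e-04] 0.08503071926772789 -0.0187
top {'mtx': array([[379.25077889,   0.        , 278.24546016],
       [  0.        , 379.25077889, 211.11269186],
       [  0.        ,   0.        ,   1.        ]]), 'dist_coeffs': array([0.02595101, 0.        , 0.        , 0.        , 0.        ]), 'R': array([[-0.00615923, -0.99972305,  0.02271319],
       [-0.98180865,  0.00173522, -0.18986514],
       [ 0.18977315, -0.02346943, -0.98154742]]), 't': array([-0.00943818,  0.56484577,  1.00433839])}
side {'mtx': array([[414.86292801,   0.        , 283.5447753 ],
       [  0.        , 414.86292801, 208.63858558],
       [  0.        ,   0.        ,   1.        ]]), 'dist_coeffs': array([-0.04864314,  0.        ,  0.        ,  0.        ,  0.        ]), 'R': array([[-0.72732031, -0.68629033, -0.00327932],
       [-0.47921057,  0.51126918, -0.71341506],
       [ 0.49128647, -0.51730978, -0.70073404]]), 't': array([0.39652326, 0.29566477, 0.67983873])}
{'mtx': array([[367.57279678,   0.        , 278.04796351],
       [  0.        , 367.57279678, 212.47667888],
       [  0.        ,   0.        ,   1.        ]]), 'dist_coeffs': array([-0.00136945,  0.        ,  0.        ,  0.        ,  0.        ]), 'hand_eye': array([[ 4.86453190e-04, -9.58829312e-01, -2.83982595e-01,
         7.18363216e-02],
       [ 9.99999767e-01,  6.02352163e-04, -3.20793721e-04,
        -4.78380301e-04],
       [ 4.78643953e-04, -2.83982373e-01,  9.58829381e-01,
        -1.43399466e-01],
       [ 0.00000000e+00,  0.00000000e+00,  0.00000000e+00,
         1.00000000e+00]])}
```

View pics/top0.png

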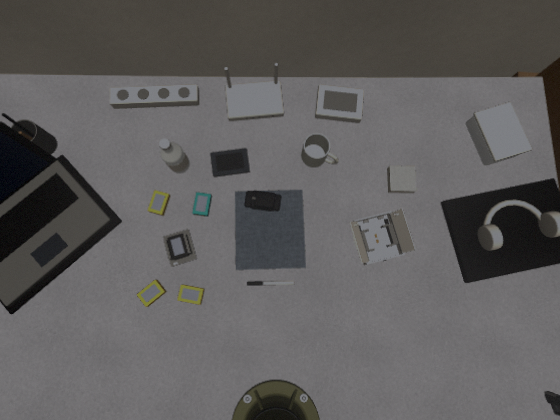

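View pics/side0.png

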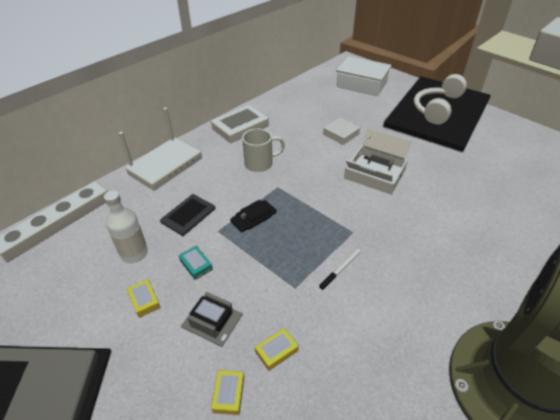

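The black pack with the metal label, in the grey cradle at top(180,246), fits the description. The look-alikes are yellow at (159,203), (151,293) and (191,295), and turquoise at (202,204). The unit is at (382,237). I'll confirm with enlarged crops and measure.

```bash
cat > h.py <<'E'
from station import ctrl,get_state,vision,models,ticket
import numpy as np, cv2
from scipy.spatial.transform import Rotation as Rot
def pose(cam):
    i=vision.camera_info(cam)
    if cam!='wrist': return i['mtx'],i['dist_coeffs'],i['R'],i['t']
    s=get_state(); q=s['eef_rot']; R=Rot.from_quat([q[1],q[2],q[3],q[0]]).as_matrix()
    H=i['hand_eye']; Rc=R@H[:3,:3]; tc=R@H[:3,3]+s['tcp_pos']
    return i['mtx'],i['dist_coeffs'],Rc.T,-Rc.T@tc
def ray(P,uv):
    K,D,R,t=P; n=cv2.undistortPoints(np.array(uv,float).reshape(-1,1,2),K,D).reshape(-1,2)
    return np.c_[n,np.ones(len(n))]
def at_z(P,uv,z):
    r=ray(P,uv)@P[2]; c=-P[2].T@P[3]
    return c+r*((z-c[2])/r[:,2])[:,None]
def cloud(P,d,m=None):
    m=(d>0) if m is None else m&(d>0)
    v,u=np.nonzero(m); r=ray(P,np.c_[u,v])*d[v,u][:,None]
    return (r-P[3])@P[2]
def proj(P,X):
    return cv2.projectPoints(np.array(X,float).reshape(-1,1,3),cv2.Rodrigues(P[2])[0],P[3],P[0],P[1])[0].reshape(-1,2)
def quat(yaw): # tool down, tool y axis at world angle yaw+90 ; tool x at yaw
    c,s=np.cos(yaw),np.sin(yaw)
    M=np.array([[c,s,0],[s,-c,0],[0,0,-1]])
    q=Rot.from_matrix(M).as_quat(); return np.array([q[3],q[0],q[1],q[2]])
E
python3 - <<'E'
from h import *
im,d=vision.grab_frame('top'); P=pose('top')
a=cv2.resize(im[215:275,150:215],None,fx=6,fy=6,interpolation=2); b=cv2.resize(im[200:275,345:420],None,fx=5,fy=5,interpolation=2)
o=np.zeros((400,790,3),np.uint8); o[:a.shape[0],:a.shape[1]]=a; o[:b.shape[0],400:400+b.shape[1]]=b; o=cv2.convertScaleAbs(o,alpha=1.6)
cv2.imwrite('pics/crop1.png',o)
for n in ['pack','cradle','unit','cover_left','mouse_pad','mouse','marker']:
    for r in models.masks_of('top',n)[:5]:
        m=r['mask']; c=cloud(P,d,m); cc,sz,an=cv2.minAreaRect(c[:,:2].astype(np.float32))
        print(n,round(r['p'],2),np.round(r['point']),m.sum(),'rect',np.round(cc,3),np.round(sz,3),round(an,1),'z',np.round(np.percentile(c[:,2],[5,50,95]),3))
print(cloud(P,d,(np.indices(d.shape)[0]==330)&(np.indices(d.shape)[1]==200)))
E
```

```text
pack 0.75 [176. 246.] 371 rect [0.469 0.268] [0.063 0.049] 15.0 z [0.031 0.035 0.038]
pack 0.66 [192. 296.] 442 rect [0.339 0.233] [0.074 0.047] 81.6 z [0.005 0.022 0.025]
pack 0.56 [158. 203.] 406 rect [0.599 0.337] [0.055 0.068] 70.9 z [0.004 0.021 0.025]
cradle 0.66 [187. 250.] 472 rect [0.47  0.269] [0.091 0.077] 17.2 z [0.002 0.006 0.039]
unit 0.76 [383. 236.] 2458 rect [ 0.497 -0.307] [0.133 0.185] 14.4 z [0.005 0.029 0.079]
cover_left 0.69 [356. 240.] 317 rect [ 0.477 -0.232] [0.113 0.033] 13.3 z [0.042 0.064 0.079]
mouse_pad 0.77 [269. 234.] 4737 rect [0.523 0.014] [0.231 0.202] 1.5 z [-0.001  0.003  0.006]
mouse 0.77 [261. 199.] 551 rect [0.604 0.034] [0.1   0.052] 84.6 z [0.016 0.028 0.033]
mouse 0.67 [384. 237.] 2473 rect [ 0.492 -0.292] [0.128 0.155] 15.3 z [0.005 0.029 0.079]
marker 0.69 [264. 281.] 128 rect [0.367 0.013] [0.126 0.008] 89.6 z [0.006 0.01  0.014]
[[ 0.24282829  0.20436759 -0.00165217]]
```

View pics/crop1.png

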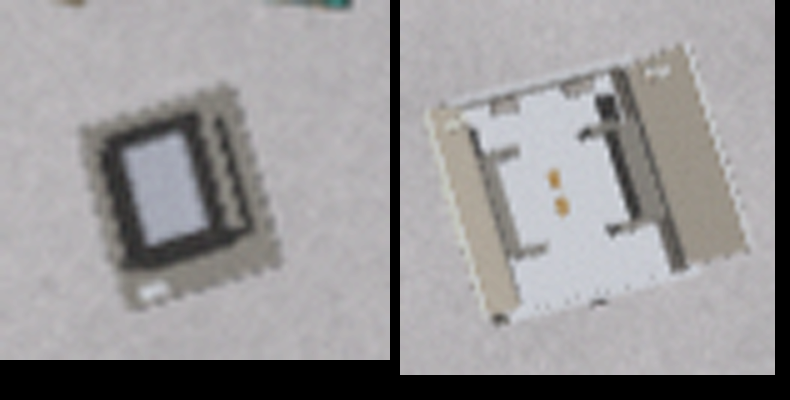

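The crop confirms it: a black pack with a metal label lies in the grey cradle, with its length about 16° from world x. The unit is open with both leaves leaning out, yaw about 15°. Next I'll check reach and take a wrist view over the cradle.

Run:
```python
from h import *
print(get_state()['time'])
for nm,p in [('cradle',[.469,.268,.005]),('cradleup',[.469,.268,.2]),('pad',[.465,.01,.0]),('unit',[.487,-.30,.0]),('unitup',[.487,-.3,.2])]:
    for y in (15,105,-75,-165):
        q=ctrl.ik(p,quat(np.radians(y))); print(nm,y,None if q is None else np.round(q,2))
```

```text
0.5
cradle 15 [-0.24  0.71 -0.51  1.97  0.58  0.61 -2.45]
cradle 105 [-0.18  0.73 -0.6   1.97  0.67  0.65 -0.96]
cradle -75 [ 0.11  0.99 -1.23  1.97  1.11  1.08  1.77]
cradle -165 [ 0.11  0.99 -1.23  1.97  1.11  1.08  0.2 ]
cradleup 15 [ 0.15  0.63 -1.19  1.77  0.63  1.19 -2.53]
cradleup 105 [ 0.13  0.61 -1.14  1.77  0.6   1.17 -0.93]
cradleup -75 [ 0.16  0.65 -1.22  1.77  0.65  1.21  2.16]
cradleup -165 [ 0.16  0.65 -1.22  1.77  0.65  1.21  0.59]
pad 15 [ 0.12  0.62 -0.29  2.17  0.43  0.4  -1.83]
pad 105 [ 0.21  0.64 -0.42  2.17  0.6   0.44 -0.42]
pad -75 [-0.11  0.61  0.05  2.18 -0.09  0.36 -2.86]
pad -165 [ 0.56  0.83 -1.03  2.17  1.07  0.8   0.65]
unit 15 [ 0.66  0.71 -0.24  1.89  0.28  0.57 -1.07]
unit 105 [ 0.83  0.75 -0.51  1.89  0.57  0.65  0.23]
unit -75 [ 0.43  0.71  0.12  1.89 -0.15  0.55 -2.23]
unit -165 [ 1.17  1.03 -1.23  1.88  1.11  1.12  1.32]
unitup 15 [ 0.74  0.46 -0.35  1.69  0.18  1.02 -0.98]
unitup 105 [ 0.96  0.52 -0.72  1.69  0.38  1.08  0.39]
unitup -75 [ 0.48  0.45  0.04  1.69 -0.02  1.   -2.35]
unitup -165 [ 1.2   0.7  -1.23  1.68  0.69  1.26  1.66]
```

Run:
```python
from h import *
ctrl.movep([.469,.268,.19],quat(np.radians(105.5)))
P=pose('wrist'); im,d=vision.grab_frame('wrist'); cv2.imwrite('pics/w1.png',im)
print(get_state()['time'],get_state()['tcp_pos'])
for n in ['pack','cradle']:
  for r in models.masks_of('wrist',n)[:3]:
    m=r['mask']; c=cloud(P,d,m); cc,sz,an=cv2.minAreaRect(c[:,:2].astype(np.float32))
    print(n,round(r['p'],2),np.round(r['point']),m.sum(),'rect',np.round(cc,4),np.round(sz,3),round(an,1),'z',np.round(np.percentile(c[:,2],[5,50,95]),3))
    if n=='pack' and r['p']>.5:
        t=c[abs(c[:,2]-.035)<.006]; cc,sz,an=cv2.minAreaRect(t[:,:2].astype(np.float32)); print(' top',cc,sz,an, np.median(t[:,2]))
c=cloud(P,d); w=c[(c[:,2]>.025)&(c[:,2]<.05)]
print('high',cv2.minAreaRect(w[np.hypot(w[:,0]-.469,w[:,1]-.268)<.06][:,:2].astype(np.float32)))
```

```text
3.8083 [0.46945652 0.26731424 0.18989831]
pack 0.85 [445. 154.] 4267 rect [0.6008 0.3367] [0.048 0.064] 73.7 z [0.012 0.023 0.024]
 top (0.0, 0.0) (0.0, 0.0) 0.0 nan
pack 0.8 [283. 187.] 4216 rect [0.4726 0.2718] [0.071 0.049] 17.0 z [0.03  0.036 0.037]
 top (0.47221261262893677, 0.27170270681381226) (0.06323157995939255, 0.04923687502741814) 17.324556350708008 0.03585568480685751
pack 0.77 [134. 188.] 4229 rect [0.3376 0.2286] [0.076 0.052] 78.7 z [0.008 0.023 0.024]
 top (0.0, 0.0) (0.0, 0.0) 0.0 nan
high ((0.47231239080429077, 0.27145975828170776), (0.06338296830654144, 0.06244703754782677), 17.15707778930664)
  return _methods._mean(a, axis=axis, dtype=dtype,
  ret = ret.dtype.type(ret / rcount)
```

View pics/w1.png

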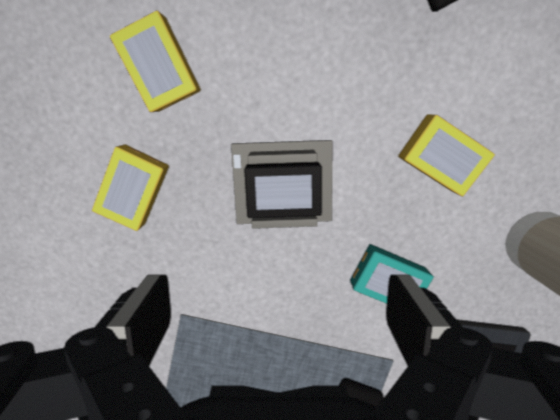

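Run:
```python
from h import *
q=quat(np.radians(107.1)); x,y=.4722,.2714
ctrl.movep([x,y,.08],q)
ctrl.movel([x,y,.006],max_speed=.1)
s=get_state(); print(s['time'],s['tcp_pos'],s['contact_force'])
ctrl.close_gripper(60); s=get_state(); print(s['time'],s['width'],s['contact_force'])
ctrl.movel([x,y,.09],max_speed=.1)
P=pose('wrist'); im,d=vision.grab_frame('wrist'); cv2.imwrite('pics/w2.png',im)
im,d=vision.grab_frame('side'); cv2.imwrite('pics/s2.png',im[200:400,100:350])
s=get_state(); print(s['time'],s['width'],s['contact_force'],s['tcp_pos'])
```

```text
5.3167 [0.47237954 0.27183482 0.00648237] [ 1.03553585 -0.61840536  0.32611714]
5.6583 0.06291198473379288 [-0.34767313 -1.53154323  5.4143679 ]
6.75 0.06283409951773157 [-0.28781614 -0.42626923 -2.01647828] [0.47188753 0.27108184 0.08928348]
```

View pics/w2.png

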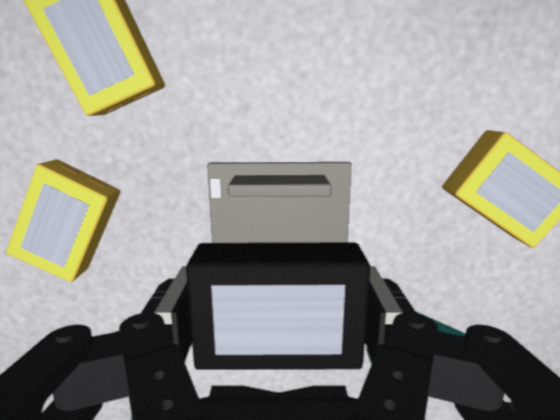

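View pics/s2.png

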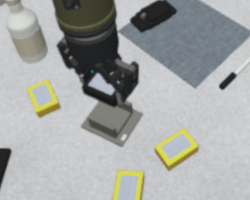

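Held level and centred. Now I'll set it down on the near half of the pad.

Run:
```python
from h import *
q=quat(np.radians(15)); x,y=.463,.012
ctrl.movep([x,y,.10],q)
ctrl.movel([x,y,.012],max_speed=.12)
s=get_state(); f0=s['contact_force'][2]; print(s['time'],s['contact_force'],s['width'])
z=.004
while z>-.0045:
    ctrl.movel([x,y,z],max_speed=.05); s=get_state(); print(round(z,4),s['tcp_pos'][2],s['contact_force'][2])
    if s['contact_force'][2]-f0>4: break
    z-=.0015
ctrl.ungrasp(); s=get_state(); print(s['time'],s['width'],s['contact_force'])
ctrl.movel([x,y,.12],max_speed=.15)
P=pose('wrist'); im,d=vision.grab_frame('wrist'); cv2.imwrite('pics/w3.png',im)
r=max(models.masks_of('wrist','pack'),key=lambda r:(r['p'],)); print(r['p'],r['point'])
for r in models.masks_of('wrist','pack')[:3]:
    c=cloud(P,d,r['mask']); t=c[abs(c[:,2]-.025)<.006]
    if len(t)>50: print(r['p'],r['point'],cv2.minAreaRect(t[:,:2].astype(np.float32)),np.median(t[:,2]))
print(get_state()['time'])
```

```text
8.65 [ 0.6944114   0.14350358 -2.20870451] 0.06300053118378346
0.004 0.003966347917624728 -1.9620080729716456
0.0025 0.0025354965555126514 -0.9789620971602273
0.001 0.0009534169458935565 -1.6420615248773753
-0.0005 -0.0005857487772565409 -2.596068355753164
-0.002 -0.0020779611268197974 -2.490518497922297
-0.0035 -0.0026158629526862494 13.91333767624443
10.5667 0.08506786563529853 [-0.64787979 -0.00324736 -0.06932491]
0.82 [4.0, 283.9]
0.66 [276.6, 209.7] ((0.46105721592903137, 0.011783219873905182), (0.04456391558051109, 0.0642586499452591), 15.30176830291748) 0.02587992920130064
11.6917
```

View pics/w3.png

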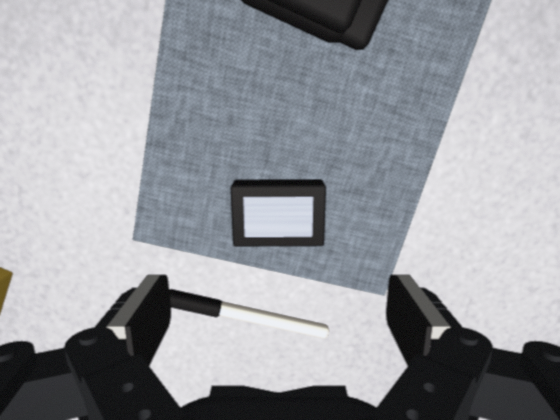

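Run:
```python
from h import *
ctrl.movep([.487,-.30,.20],quat(np.radians(105)))
P=pose('wrist'); im,d=vision.grab_frame('wrist'); cv2.imwrite('pics/w4.png',im); np.savez('w4.npz',im=im,d=d,K=P[0],D=P[1],R=P[2],t=P[3])
print(get_state()['time'],get_state()['tcp_pos'])
for r in models.masks_of('wrist','unit')[:2]:
    c=cloud(P,d,r['mask']); print(r['p'],r['point'],cv2.minAreaRect(c[:,:2].astype(np.float32)))
    np.save('unitc.npy',c)
    for lo,hi in [(0.0,.005),(.005,.012),(.027,.032),(.033,.0375),(.04,.1)]:
        t=c[(c[:,2]>lo)&(c[:,2]<hi)]
        if len(t)>20: print(lo,hi,len(t),cv2.minAreaRect(t[:,:2].astype(np.float32)))
    break
```

```text
13.4583 [ 0.48725063 -0.29902188  0.1999547 ]
0.8 [293.4, 183.5] ((0.5025314092636108, -0.3042159676551819), (0.14015746116638184, 0.19605465233325958), 16.53334617614746)
0.005 0.012 10324 ((0.4961091876029968, -0.29515376687049866), (0.12059001624584198, 0.09716130793094635), 13.920260429382324)
0.027 0.032 2642 ((0.4921799898147583, -0.2913086414337158), (0.12670467793941498, 0.10638473182916641), 13.783441543579102)
0.033 0.0375 1564 ((0.49573245644569397, -0.29324984550476074), (0.12846532464027405, 0.11123904585838318), 13.976471900939941)
0.04 0.1 13738 ((0.49458640813827515, -0.2896654009819031), (0.11591505259275436, 0.15445365011692047), 13.896187782287598)
```

View pics/w4.png

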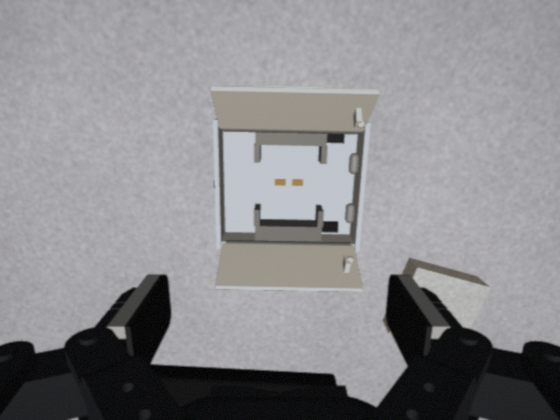

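Run:
```python
from h import *
z=np.load('w4.npz'); P=(z['K'],z['D'],z['R'],z['t'])
C=np.array([.4957,-.2932]); a=np.radians(13.95); U=np.array([[np.cos(a),-np.sin(a)],[np.sin(a),np.cos(a)]])
im=z['im']; hsv=cv2.cvtColor(im,cv2.COLOR_BGR2HSV); m=(hsv[...,1]>140)&(hsv[...,2]>60); m[:100]=0; m[260:]=0;m[:,:210]=0;m[:,370:]=0
v,u=np.nonzero(m); print(len(u),u.mean(),v.mean()); w=at_z(P,[[u.mean(),v.mean()]],.008)[0]; print('contacts',w,(w[:2]-C)@U)
c=cloud(P,z['d']); l=np.c_[(c[:,:2]-C)@U,c[:,2]]
s=l[(abs(l[:,0])<50)]
for nm,t in [('L',s[(s[:,1]>45)&(s[:,2]>.036)&(s[:,1]<.12)]),('L',s[(s[:,1]>.048)&(s[:,2]>.036)&(s[:,1]<.12)&(abs(s[:,0])<.05)]),('R',s[(s[:,1]<-.048)&(s[:,2]>.036)&(s[:,1]>-.12)&(abs(s[:,0])<.05)])]:
    if len(t): 
        i=np.argsort(t[:,2]); print(nm,len(t),t[i[:30]].mean(0),t[i[-30:]].mean(0),np.polyfit(t[:,1],t[:,2],1))
# bay edges at height ~.030
t=l[(abs(l[:,0])<.06)&(abs(l[:,1])<.05)&(l[:,2]>.027)&(l[:,2]<.033)]
H=np.histogram2d(t[:,0],t[:,1],bins=[np.arange(-.064,.065,.008),np.arange(-.048,.049,.006)])[0].astype(int); print(H.T[::-1])
```

```text
0 nan nan
contacts [nan nan nan] [nan nan]
L 6126 [-0.00011567  0.04849023  0.04016724] [-0.00359423  0.07740954  0.08089273] [ 1.28034264 -0.02006473]
R 5729 [-0.00437744 -0.04851319  0.03982172] [ 0.00354527 -0.0678539   0.08560582] [-2.10704178 -0.05992336]
[[ 2  0  0  0 41 54 45 50 47 60 51 37  0  0  0  9]
 [ 3  0  0  0 50 63 69 72 71 68 64 49  0  0  0  6]
 [ 1  0  0  0 49  0  0  3  1  0  0 46  0  0  3  7]
 [ 1  0  0  0 48  0  0  0  0  0  0 48  0  0  5  8]
 [ 3  0  0  0 27  0  0  0  0  0  0 21  0  0  6 11]
 [ 1  0  0  0  0  0  0  0  0  0  0  0  0  0  2  6]
 [ 2  0  0  0  0  0  0  0  0  0  0  0  0  0  0  7]
 [ 1  0  0  0  0  0  0  0  0  0  0  0  0  0  0  8]
 [ 2  0  0  0  0  0  0  0  0  0  0  0  0  0  0  8]
 [ 1  0  0  0  0  0  0  0  0  0  0  0  0  0  0  9]
 [ 2  0  0  0  0  0  0  0  0  0  0  0  0  0 14  9]
 [ 2  0  0  0 24  0  0  0  0  0  0 24  0  0  7  9]
 [ 3  0  0  0 40  0  0  0  0  0  0 39  0  0  5  9]
 [ 3  0  0  0 40  9  6  8  4  4  2 40  0  0  0 10]
 [ 1  0  0  0 45 61 64 60 61 61 64 39  0  0  0  9]
 [ 0  0  0  0 46 53 54 56 57 58 52 45  0  0  0  8]]<stdin>:5: RuntimeWarning: Mean of empty slice.
  ret = ret.dtype.type(ret / rcount)
```

The unit fits well: the rim measures 128.5×111 at (0.4957,−0.2932), yaw 13.95°, the rib map is symmetric, and the leaves are at about 2.23 and 2.01 rad. Next I'll re-measure the pack at the same wrist yaw so the camera bias cancels, then grasp its long sides.

Run:
```python
from h import *
q=quat(np.radians(105.3)); x,y=.462,.012
ctrl.movep([x,y,.17],q)
P=pose('wrist'); im,d=vision.grab_frame('wrist'); cv2.imwrite('pics/w5.png',im)
best=None
for r in models.masks_of('wrist','pack')[:4]:
    c=cloud(P,d,r['mask']); t=c[abs(c[:,2]-.025)<.006]
    if len(t)>50:
        R=cv2.minAreaRect(t[:,:2].astype(np.float32)); print(r['p'],r['point'],R,np.median(t[:,2]))
        if np.hypot(R[0][0]-x,R[0][1]-y)<.02: best=R
assert best
(cx,cy),sz,an=best
assert abs(an-15.3)<5 and sz[0]<sz[1]
a=np.radians(an+90); q=quat(a)
ctrl.movep([cx,cy,.07],q); ctrl.movel([cx,cy,.003],max_speed=.1)
s=get_state(); print(s['time'],s['tcp_pos'],s['contact_force'])
ctrl.close_gripper(60); s=get_state(); print(s['time'],s['width'],s['contact_force'],s['tcp_pos'],an)
ctrl.movel([cx,cy,.12],max_speed=.15)
im,d=vision.grab_frame('wrist'); cv2.imwrite('pics/w6.png',im); print(get_state()['width'],get_state()['time'])
```

```text
0.7 [531.6, 9.9] ((0.6016830205917358, 0.19461090862751007), (0.0154432263225317, 0.047099508345127106), 81.81591796875) 0.022594995209202638
0.63 [277.4, 188.7] ((0.4611889719963074, 0.01263422891497612), (0.043986521661281586, 0.06356721371412277), 15.375168800354004) 0.025859860989346478
16.1083 [0.46172728 0.01279443 0.00370586] [0.94533988 0.17676405 0.55830622]
16.575 0.04294382409373334 [-1.23966862 -0.9381778   7.63677871] [0.46137202 0.01253187 0.00359453] 15.375168800354004
0.042770652560004986 17.5583
```

View pics/w6.png

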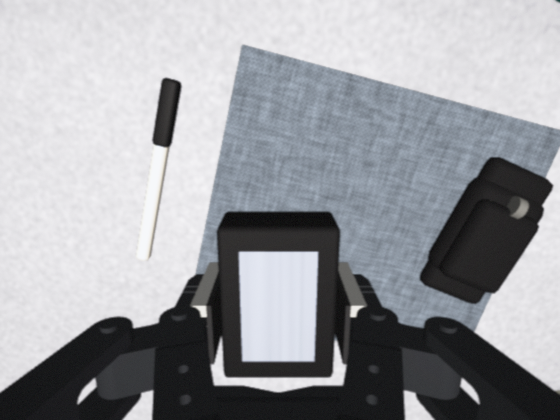

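Run:
```python
from h import *
q=quat(np.radians(103.95)); x,y=.4957,-.2932
ctrl.movep([x,y,.14],q)
ctrl.movel([x,y,.042],max_speed=.12)
s=get_state(); f0=s['contact_force']; print(s['time'],f0,s['tcp_pos'])
z=.034
while z>.006:
    ctrl.movel([x,y,z],max_speed=.06); s=get_state(); f=s['contact_force']-f0; print(round(z,4),s['tcp_pos'][2].round(4),f.round(1))
    if f[2]>8: break
    z-=.004 if z>.0125 else .0015
im,d=vision.grab_frame('wrist'); cv2.imwrite('pics/w7.png',im); print(get_state()['time'],get_state()['width'])
im,d=vision.grab_frame('side'); cv2.imwrite('pics/s7.png',cv2.resize(im[80:240,280:480],None,fx=3,fy=3))
```

```text
19.7 [-0.52796747  0.38801728 -1.44776359] [ 0.49629607 -0.29310039  0.04268031]
0.034 0.0338 [ 0.8 -0.1 -0.1]
0.03 0.0298 [-0.1 -0.6 -1.1]
0.026 0.0257 [-0.5  0.1 -0.7]
0.022 0.0217 [ 0.5 -0.5 -0.4]
0.018 0.0177 [ 0.6 -1.  -0.4]
0.014 0.0137 [ 0.3 -0.9 -0.5]
0.01 0.0097 [ 0.8 -0.8 -0.7]
0.0085 0.0087 [0.1 0.8 1.3]
0.007 0.0086 [-4.3  0.6 15.7]
22.0333 0.042836595864788614
```

View pics/w7.png

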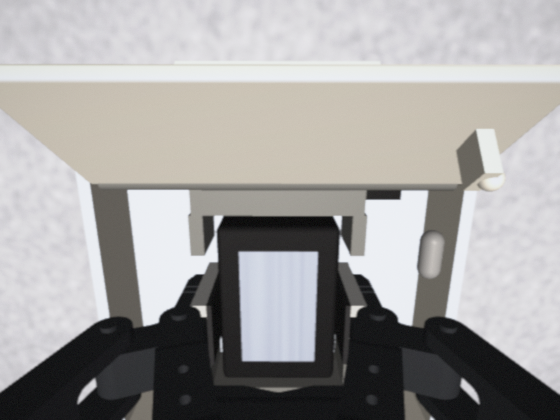

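View pics/s7.png

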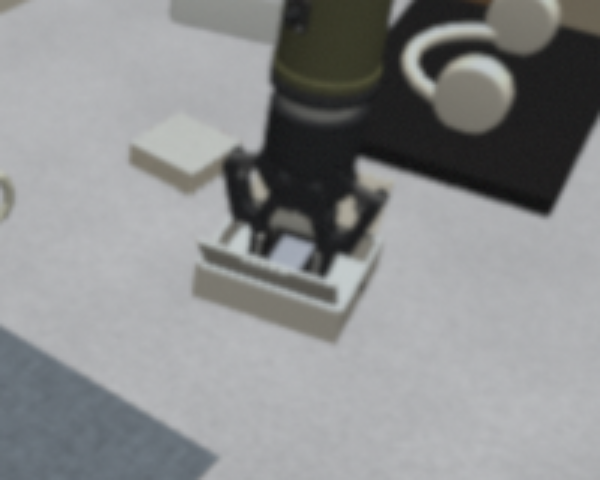

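The pack bottomed out at the expected height, between the ribs and visibly centred. I'll release and check.

Run:
```python
from h import *
x,y=.4957,-.2932
ctrl.movel([x,y,.0087],max_speed=.05)
ctrl.ungrasp(); s=get_state(); print(s['time'],s['width'],s['contact_force'])
ctrl.movel([x,y,.05],max_speed=.1);ctrl.movel([x,y,.2],max_speed=.25)
P=pose('wrist'); im,d=vision.grab_frame('wrist'); cv2.imwrite('pics/w8.png',im)
C=np.array([.4957,-.2932]); a=np.radians(13.95); U=np.array([[np.cos(a),-np.sin(a)],[np.sin(a),np.cos(a)]])
c=cloud(P,d); l=np.c_[(c[:,:2]-C)@U,c[:,2]]
t=l[(abs(l[:,0])<.018)&(abs(l[:,1])<.028)]
A=np.c_[t[:,:2],np.ones(len(t))]; print('plane',np.linalg.lstsq(A,t[:,2],rcond=None)[0],np.median(t[:,2]))
for n,k in (('L',1),('R',-1)):
    t=l[(abs(l[:,0])<.05)&(k*l[:,1]>.048)&(l[:,2]>.036)&(k*l[:,1]<.12)]; i=np.argsort(t[:,2]); print(n,t[i[-30:]].mean(0),np.polyfit(t[:,1],t[:,2],1))
print(get_state()['time'])
```

```text
22.8333 0.08536061818636036 [ 0.37781436 -0.74784987 -0.02802493]
plane [-0.07115165  5.16755904  0.15641411] 0.27588685435674787
L [-0.00387328  0.07745577  0.08096494] [ 1.27762954 -0.01989878]
R [-0.00667174 -0.06813077  0.0855297 ] [-2.10599232 -0.05993505]
24.2
```

View pics/w8.png

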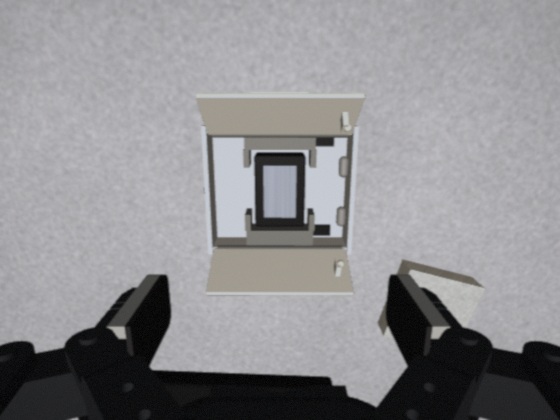

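The pack is seated and centred in the bay, label up at (279,191). Now I'll close the left leaf: fingers shut, hook from outside, swing it over and press.

```bash
cat > leaf.py <<'E'
from h import *
C=np.array([.4957,-.2932]); A=np.radians(13.95); U=np.array([[np.cos(A),-np.sin(A)],[np.sin(A),np.cos(A)]])
Q=quat(np.radians(103.95))
def W(y,z,x=0.): return [*(C+U@np.array([x,y])),z]
def shut(k,h=.0115):
    s=get_state(); print(s['time'],s['width'])
    ctrl.movep(W(k*.13,.14),Q); 
    ctrl.movel(W(k*.13,.064),max_speed=.15); f0=get_state()['contact_force']
    ctrl.movel(W(k*(.052+h+.004),.064),max_speed=.1); s=get_state(); print('vert',(s['contact_force']-f0).round(1))
    for deg in (90,78,66,54,42,32,24,16,9,4):
        t=np.radians(deg); r=.027+.011*(1-deg/90)
        y=.050-r*np.cos(t)+.002*np.sin(t); z=.038+r*np.sin(t)+.002*np.cos(t)
        ctrl.movel(W(k*(y+h),z),max_speed=.07); s=get_state(); f=s['contact_force']-f0
        print(deg,f.round(1),s['tcp_pos'][2].round(4),round(z,4))
        if np.linalg.norm(f)>30: print('STOP'); return
    yp=.023
    for z in (.0405,.0395,.0385,.0375):
        ctrl.movel(W(k*yp,z),max_speed=.04); s=get_state(); f=s['contact_force']-f0; print('press',z,f.round(1),s['tcp_pos'][2].round(4))
        if f[2]>18: break
    ctrl.movel(W(k*yp,.06),max_speed=.1); ctrl.movel(W(k*yp,.17),max_speed=.25); print(get_state()['time'])
E
python3 - <<'E'
from leaf import *
P=pose('wrist'); im,d=vision.grab_frame('wrist'); c=cloud(P,d); c=c[c[:,2]<.1]; l=np.c_[(c[:,:2]-C)@U,c[:,2]]
t=l[(abs(l[:,0])<.018)&(abs(l[:,1])<.028)]
print('plane',np.linalg.lstsq(np.c_[t[:,:2],np.ones(len(t))],t[:,2],rcond=None)[0],np.median(t[:,2]))
ctrl.close_gripper(40)
shut(1)
im,d=vision.grab_frame('wrist'); cv2.imwrite('pics/w9.png',im)
E
```

```text
plane [-0.00148848  0.00272833  0.03099679] 0.03099104218910162
25.0167 0.00013309876439020088
vert [ 0.1  0.5 -0.4]
90 [ 1.  -0.4 -1. ] 0.0651 0.065
78 [-0.6 -0.8 -0.7] 0.0663 0.0663
66 [ 0.1 -0.3 -0. ] 0.066 0.0662
54 [ 0.3 -0.7  0.1] 0.0644 0.0646
42 [ 0.  -0.5 -0.3] 0.0612 0.0615
32 [ 1.2 -0.5 -1. ] 0.0575 0.0578
24 [ 0.7 -0.7  0.6] 0.0539 0.0541
16 [ 1.4  0.3 -0.1] 0.0497 0.0499
9 [ 0.2 -0.9 -1.4] 0.0455 0.0457
4 [ 0.8 -1.6 -1.1] 0.0423 0.0426
press 0.0405 [ 0.5 -1.3 -0.6] 0.0404
press 0.0395 [-1.6 -0.8  6.2] 0.0401
press 0.0385 [-3.9 -0.8 14.1] 0.0399
press 0.0375 [-5.8 -0.5 21.9] 0.0397
31.5417
```

View pics/w9.png

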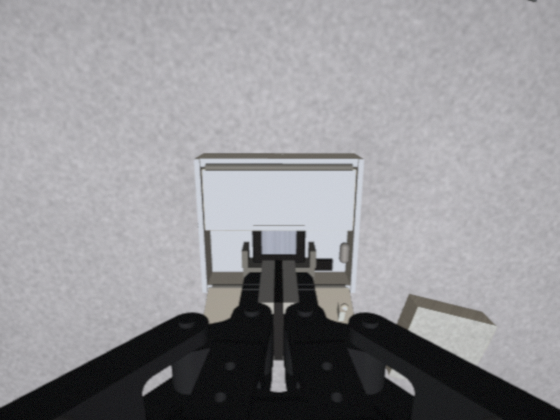

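The left leaf appears shut, covering rows 168–230 of the bay. Before closing, the pack top was level at 31 mm, which means it is seated. Now the right leaf.

Run:
```python
from leaf import *
ctrl.movel(W(0,.2),max_speed=.3)
shut(-1)
ctrl.movel(W(-.02,.25),max_speed=.25)
P=pose('wrist'); im,d=vision.grab_frame('wrist'); cv2.imwrite('pics/w10.png',im); c=cloud(P,d); c=c[c[:,2]<.1]; l=np.c_[(c[:,:2]-C)@U,c[:,2]]
for k in (1,-1):
    t=l[(abs(l[:,0])<.05)&(k*l[:,1]>.004)&(k*l[:,1]<.044)]
    print(k,len(t),np.linalg.lstsq(np.c_[t[:,:2],np.ones(len(t))],t[:,2],rcond=None)[0],np.median(t[:,2]))
im,d=vision.grab_frame('side'); cv2.imwrite('pics/s10.png',im)
```

```text
31.8667 -8.672183856800915e-05
vert [ 0.1 -0.1  0.9]
90 [-0.3 -0.2 -0. ] 0.065 0.065
78 [-0.8  0.1  0.4] 0.0664 0.0663
66 [-0.8 -0.8  0.6] 0.0663 0.0662
54 [-0.8 -0.6  0.8] 0.0645 0.0646
42 [ 0.1 -0.9  0.5] 0.0613 0.0615
32 [ 0.1 -0.8  1.4] 0.0575 0.0578
24 [ 0.1 -0.3  0.6] 0.0539 0.0541
16 [ 0.7 -1.2  0.9] 0.0498 0.0499
9 [-0.   0.2  0.1] 0.0454 0.0457
4 [-0.6 -0.1  0.3] 0.0423 0.0426
press 0.0405 [-0.1 -0.5  0.8] 0.0405
press 0.0395 [-1.9  1.1  6.5] 0.0401
press 0.0385 [-4.   0.8 12.6] 0.0399
press 0.0375 [-5.9  0.7 19.8] 0.0398
38.3917
1 4635 [-0.00014981 -0.01987424  0.04174139] 0.04123487767497021
-1 4129 [ 0.00013166 -0.03392276  0.03998783] 0.04113642527730448
```

View pics/w10.png

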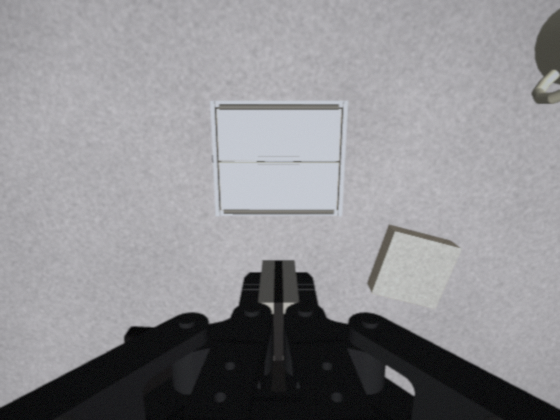

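View pics/s10.png

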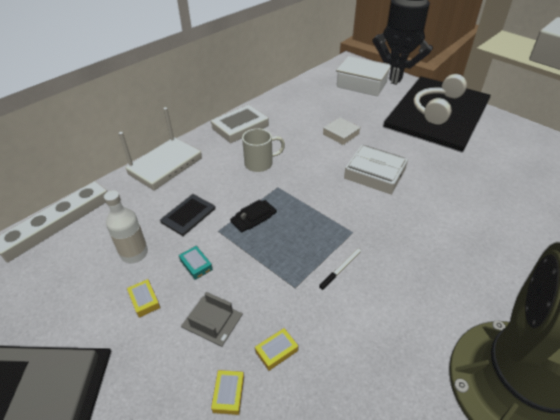

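Both leaves read as flat, near 41 mm. After a one-second pause I'll recheck them and then hand in.

Run:
```python
from leaf import *
ctrl.pause(1.0)
P=pose('wrist'); im,d=vision.grab_frame('wrist'); c=cloud(P,d); c=c[c[:,2]<.1]; l=np.c_[(c[:,:2]-C)@U,c[:,2]]
ok=True
for k in (1,-1):
    t=l[(abs(l[:,0])<.05)&(k*l[:,1]>.004)&(k*l[:,1]<.044)]; e=l[(abs(l[:,0])<.05)&(k*l[:,1]>.003)&(k*l[:,1]<.009)]
    print(k,np.median(t[:,2]),'edge',np.median(e[:,2])); ok&=abs(np.median(e[:,2])-.04)<.003
s=get_state(); print(s['time'],s['contact_force'],ok)
if ok: ticket.close_job(); print('handed in')
```

```text
1 0.04122745426229877 edge 0.041702624627019166
-1 0.04115283056099924 edge 0.04157343230235191
40.0083 [-0.594439    0.46818029  0.05572817] True
the job is handed in; nothing more can be done
handed in
```

The job is done and handed in at about 40 s of the 72 s allowed; no verdict was reported.

**What I did:** I lifted the black pack from the cradle by its two ends. I set it flat on the near half of the mouse pad and let go. I then took it again by its long sides, laid it label up in the bay and let go. I swung each cover leaf over and pressed it down with the closed fingers, the left first.

**Last checks:**
- **Pack:** its top was level, read at 31 mm against the 30 mm expected, before the covers closed. The gripper also stopped at the expected floor height.
- **Covers:** both leaves read 41–42 mm near their free edges against 40 mm when shut, within camera error. They were unchanged after a one-second pause.
- **Catches:** no distinct click showed in the force readings. I pressed with about 20–22 N at the stop, and both leaves stayed down afterwards.
- **Other things:** in the last side picture the mouse, marker, notes, mug, drive, bottle and the yellow and turquoise look-alikes looked unmoved.
- **Disagreement:** the top and wrist cameras differed by about 5 mm on where the pack lay in the cradle. I used the wrist camera, and both grasps came out centred.

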